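Draw a sample from the growing unit

TASK

Draw a sample from the growing unit: first press the pump head of the spray bottle right down so that it disinfects the sampling port, and let it come up again; then take the sampling coupler (the piece with the flat wing grip) from the drying stand, push it into the port until its flange sits on the rim, and turn it a quarter turn clockwise until the sprung valve inside is fully open. The valve springs shut if it is let go while the vial fills, so finish still gripping the coupler, pushed in and turned fully open; leave the blanking plug and the other things on the bench where they are.

Things in the scene. Friction and masses are not known exactly. Their poses are not given: they have to be found in the camera images.
- port (a point): Sampling port: upright steel neck on the unit's deck, 68 mm across. Point: centre of its rim, 145 mm above the bench, z up. Mouth 39 mm across in a 4 mm lip with two notches 15 mm wide along this frame's +x and -x; bore below the lip 54 mm. Coupler goes in with its x axis along this x (either way round) and is home when its origin is at this point.
- port_seat (a point): Centre of the brass seat in the port, 7 mm below the rim, as it stands empty (this point stays). The seat has a drive slot 8 mm wide along the port's x for the coupler's blade. A spring pushes it up: the coupler meets it 10 mm above home with 3 N and is home at 6 N. The seat stops 2.5 mm deeper than that.
- valve (a joint): Valve in the port, rad: 0 shut, 1.5 fully open at its stop; opens clockwise seen from above, turned by the coupler's blade and up to 0.2 rad behind it. A return spring shuts it when let go: 0.11 N m at 0, 0.2 N m fully open; rubbing of the lugs adds about 0.1 N m.
- coupler: Sampling coupler, about 0.16 kg, upright in a hole of the stand. Origin: centre of its steel flange's underside, z up. Flange 64 mm across, 6 mm thick. On it a black wing grip, 46 mm long along x, 14 mm thick along y, from 6 to 38 mm above the origin, and on that a clear vial, 21 mm across, up to 60 mm. Half a turn looks the same and works the same.
- coupler_lugs (a point): On the coupler's axis, 9 mm below its origin: middle height of two lugs, 5 mm high, 10 mm wide, reaching 25 mm out along +x and -x, on a plug 36 mm across and 17 mm long. Under the plug a blade, 24 mm along x, 5 mm thick, ends 24 mm below the origin. The lugs pass the port's lip, and can turn under it, when the coupler is less than 2.5 mm above home; let up, they bear on the lip.
- spray (a joint): Pump head of the spray bottle, in m: 0 up, 0.008 pressed right down. Sprung: 2.8 N to start, 8.4 N right down; comes up by itself.
- spray_top (a point): Centre of the flat top of the spray bottle's white pump head (31 mm across), 165 mm above the bench when up; goes down with the head. The bottle, 50 mm across, is fixed in a bracket at the unit's right-hand end, 135 mm from the port along the port frame's -y, nozzle towards the port.
- unit: Growing unit, fixed: white tank, grey deck 250 x 410 mm, 105 mm above the bench. Origin: centre of its underside; y along the long side. On it, (x, y) mm from the origin: port (-65, -100), spray bottle (-65, -235), lettuces up to 190 mm high at (50, 5), (50, 135), (-55, 115), pump up to 156 mm at (65, -125).
- stand: Drying stand, fixed: white plate 115 x 205 mm on four posts, its top 56 mm above the bench. Origin: centre of its underside, y along the long side. Two holes 54 mm across at y = +50 and -50 mm; the coupler hangs by its flange in one, the blanking plug in the other.
- blank: Blanking plug in the other hole of the stand: same steel flange 64 mm across but a round black knob 40 mm across, up to 28 mm above the flange's underside (its origin). Not used.
- beaker: Glass beaker, 84 mm across, 110 mm high; origin under its centre. Not used.
- glass_tube: Glass cylinder, 90 mm across, 115 mm high; origin under its centre. Not used.
- wash_bottle: White wash bottle, 62 mm across, 180 mm high; origin under its centre. Not used.
- net_pot: Small white net pot, 60 mm across, 50 mm high; origin under its centre. Not used.
- tweezers: Steel tweezers lying flat, 130 mm long; origin under the middle. Not used.
- dish: Small glass dish, 60 mm across, 15 mm high; origin under its centre. Not used.
Things that resemble listed ones, but are neither listed nor needed, are in the scene too. What is shaped like the coupler but blue is not meant.

How it is judged:
By the outcome, as a careful person would: the job done as asked, in the order asked, and still so for the second after the job is handed in, while the arm keeps its last pose, push and grip.
It also fails if it takes over 64 s, if anything falls off the work surface, if the arm or the gripper's body presses on something with over 40 N, if the wrist force passes 120 N, or if a joint passes its speed limit or range.

ROBOT

A 6-joint arm with a two-finger parallel gripper is mounted at the origin on the work surface. World frame = base frame: x ahead of the robot, y to its left, z up, the work surface at z = 0. Lengths are in m, angles in rad, forces in N, time in s.
With the tool pointing down it reaches from about 0.3 to 0.85 m from the base axis. Payload 5.4 kg.
Tool frame: the origin (TCP) lies between the finger pads; the fingertips stand 8 mm ahead of it and the grasp point (between the pads) lies 11 mm behind it; z points along the fingers, y is the direction in which the jaws open and shut (so a half turn about z gives the same grasp; the last joint's range is limited). The gripper opens to 85 mm and grips with 20 to 120 N. Pads are 22 mm wide; open, the fingers measure 114 mm over their backs; the gripper's body (76 mm by 85 mm) begins 54 mm behind the grasp point. The pads swing forward as they close: fully open they stand 13 mm farther back than shut.
Start: joints at [-1.535, 0.158, 1.597, -0, 1.386, -0.21], TCP at [0.14, -0.558, 0.239] pointing down, gripper open.
Joint ranges: [-2.91, 2.91], [-0.94, 2.29], [0.18, 2.7], [-1.29, 4.43], [0.17, 2.64], [-3, 3]. Speed limits (rad/s): [2.57, 2.57, 3.14, 3.14, 3.14, 3.14].

INTERFACE

Orientations are given as a 3x3 rotation matrix whose columns are the frame's x, y, z axes.
In Python, from plant import * gives the robot as it stands. The module is installed in compiled form; this text tells all that it offers. Calls block until the motion is done:
- movep(position, orientation): joint-space move of the TCP to a pose.
- line_to(position, max_speed=0.15, ori=None, until_force=None): straight line of the TCP; ori=None keeps the orientation; max_speed is the mean speed in m/s. With until_force (N) it stops when the force on the tool has changed by that much, and returns True; else False.
- movej(angles): joint-space move.
- command_gripper(opening, squeeze=None): finger opening in m; squeeze is the grip in N (None keeps the last); returns when the fingers have stopped.
- hold(seconds).
- ik(position, orientation): joint angles nearest the present ones, or None.
- grab_frame(name): name is "scene" or "top" or "wrist"; returns the picture (384x512x3 uint8, red, green, blue); there is no depth.
- camera_model(name): a dict with "mtx" (3x3 intrinsics, pixels), "rvec" (rotation vector, rad) and "tvec" (3), from world to camera coordinates, as OpenCV has them. Camera axes: x right, y down, z forward; pixel columns grow to the right and rows downward; lengths in m; the calibration is good to about 2 mm. A picture is of the moment at which its call begins: read the wrist's pose just before it. camera_model takes no time and is no camera call; for the wrist camera it gives the pose at the moment of the call.
A pose or a line that the arm cannot do raises MotionError and nothing moves.
- job_done(): hands the job in, once; it reports no verdict.
Readings, each from a call of its own:
- get_time(): time.
- get_joints(): joint angles.
- get_dq(): joint speeds.
- get_joint_torque(): joint torques, N m.
- get_position(): TCP position.
- get_orientation(): TCP orientation.
- get_contact_force(): force on the tool from outside, world axes, zero at the start.
- get_ft_torque(): the same for the moment, N m.
- get_grip_width(): finger opening in m.
Only numpy, scipy, OpenCV 4.12 (cv2) and the standard library are available. Lean on these libraries where they do the work, as an engineer would, in place of code of your own. Each camera call takes 0.05 s, during which the arm holds its last target. There are 200 camera calls.

## Working session

There is one attempt and no reset: what is moved stays moved. The work goes in short steps, each a Python script; the robot and the scene stay as the last script left them, time stands still between calls to the robot, and variables do not carry over. Pictures are saved under pics/ and viewed, about 8 in all and at most 12, crops included, and the job is handed in when it is done.

```bash
mkdir -p pics; python3 - <<'E'
from plant import *
import cv2,numpy as np
for n in ["scene","top"]:
    im=grab_frame(n); cv2.imwrite(f"pics/{n}0.png",cv2.resize(im[:,:,::-1],(800,600),interpolation=cv2.INTER_CUBIC))
    c=camera_model(n); R=cv2.Rodrigues(np.array(c["rvec"]))[0]; print(n,c["mtx"],-R.T@np.array(c["tvec"]).ravel(),R[2])
print(get_time(),get_grip_width())
E
```

```text
scene [[424.80111818   0.         256.37496745]
 [  0.         424.80111818 197.16390494]
 [  0.           0.           1.        ]] [1.61907733 0.03939552 0.9323197 ] [-0.79445743 -0.02993386 -0.6065817 ]
top [[497.22747826   0.         262.1504207 ]
 [  0.         497.22747826 185.41033243]
 [  0.           0.           1.        ]] [0.31781811 0.02658761 1.6733801 ] [ 0.16272322 -0.00550305 -0.98665641]
0.1 0.08537740568410267
```

View pics/top0.png

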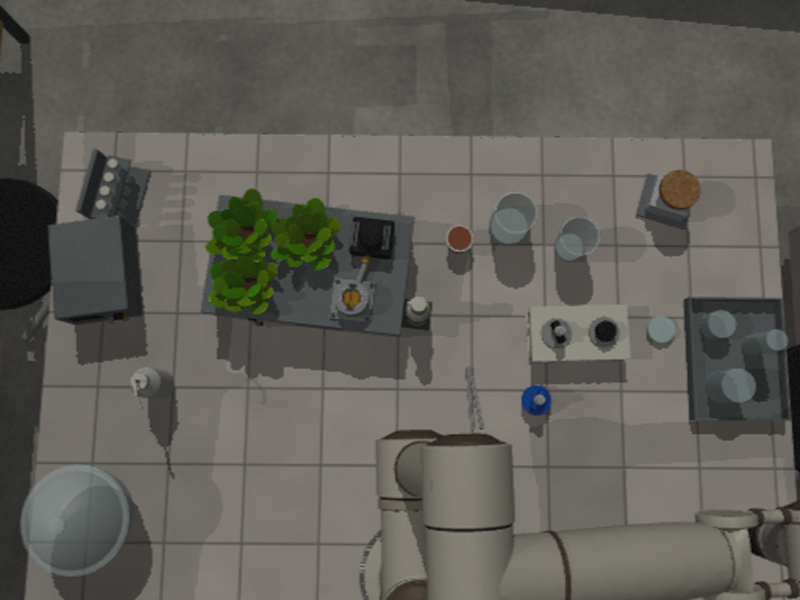

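View pics/scene0.png

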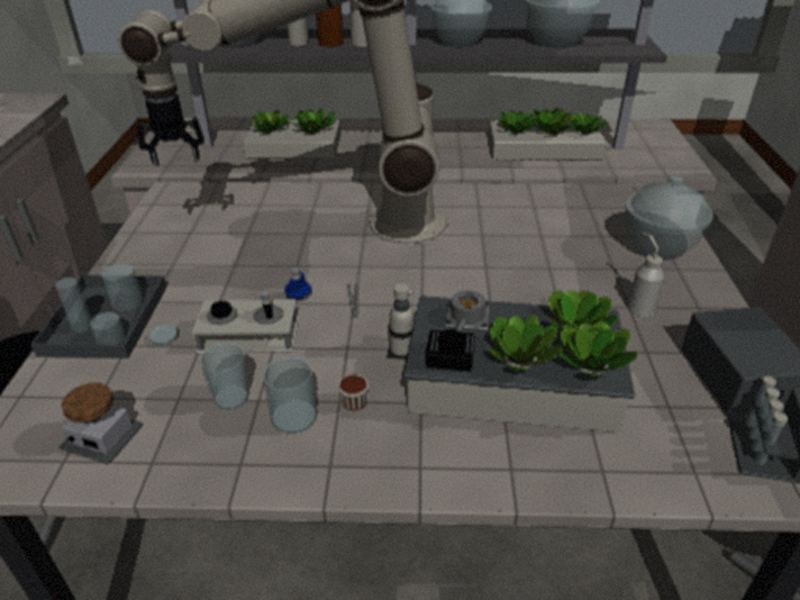

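Top view: the coupler candidates are the wing-grip piece on the stand (558,332), the blanking plug with its round knob (604,331) and the blue look-alike on the bench (537,400). I choose (558,332). The port is at (352,297) and the spray head at (418,310). Next I get coordinates and crop closely.

```bash
cat > h.py <<'E'
from plant import *
import cv2,numpy as np
def w(cam,u,v,z):
    c=camera_model(cam) if isinstance(cam,str) else cam
    R=cv2.Rodrigues(np.array(c["rvec"]))[0]; o=-R.T@np.array(c["tvec"]).ravel()
    d=R.T@np.linalg.inv(c["mtx"])@np.array([u,v,1.]); return o+d*(z-o[2])/d[2]
def proj(c,P): return cv2.projectPoints(np.array(P,float).reshape(-1,3),np.array(c["rvec"],float),np.array(c["tvec"],float),np.array(c["mtx"],float),None)[0].reshape(-1,2)
def down(a): # jaw (tool y) axis along world angle a
    y=np.array([np.cos(a),np.sin(a),0]);z=np.array([0,0,-1.]);return np.column_stack([np.cross(y,z),y,z])
E
python3 - <<'E'
from h import *
f=lambda U,V,z:w("top",(U+.5)/1.5625-.5,(V+.5)/1.5625-.5,z)
P=f(352,297,.145);S=f(418,308,.165);print("port",P,"spray",S,np.linalg.norm((P-S)[:2]))
print("coup",f(556,333,.06),f(560,326,.11),"blank",f(605,331,.08))
for q in [(530,307),(627,305),(630,358),(531,362)]: print("stand",f(*q,.056))
for q in [(218,196),(413,216),(401,335)]: print("unit",f(*q,.105))
c=camera_model("wrist");R=cv2.Rodrigues(np.array(c["rvec"]))[0];o=-R.T@np.array(c["tvec"]).ravel()
T=get_orientation();print(T,c["mtx"],"cam in tool",T.T@(o-get_position()),T.T@R.T)
print(get_joints())
im=grab_frame("top")[:,:,::-1]
a=cv2.resize(im[185:240,325:410],None,fx=9,fy=9,interpolation=cv2.INTER_CUBIC)[:290*2,:]
cv2.imwrite("pics/c1.png",a)
E
```

```text
port [0.55459449 0.1331297  0.145     ] spray [0.53095162 0.0019649  0.165     ] 0.13327861422001366
coup [ 0.4958872 -0.2883439  0.06     ] [ 0.50469869 -0.28701325  0.11      ] blank [ 0.49879267 -0.38581641  0.08      ]
stand [ 0.55077867 -0.23553359  0.056     ]
stand [ 0.55703486 -0.44024308  0.056     ]
stand [ 0.44545964 -0.44240328  0.056     ]
stand [ 0.43522236 -0.23572032  0.056     ]
unit [0.77100571 0.41945674 0.105     ]
unit [0.7324093  0.01274457 0.105     ]
unit [0.48385171 0.03504719 0.105     ]
[[ 9.69944968e-01  2.43324385e-01 -5.53640860e-05]
 [ 2.43324114e-01 -9.69943494e-01  1.73055074e-03]
 [ 3.67385160e-04 -1.69201040e-03 -9.99998501e-01]] [[326.21458437   0.         262.10490386]
 [  0.         326.21458437 188.49120385]
 [  0.           0.           1.        ]] cam in tool [ 0.08383038  0.00016987 -0.13440061] [[-7.44422040e-05 -9.46384779e-01 -3.23041553e-01]
 [ 9.99999647e-01 -3.40885862e-04  7.68220097e-04]
 [-8.37152105e-04 -3.23041382e-01  9.46384470e-01]]
[-1.53509711e+00  1.58986349e-01  1.59811219e+00  6.54860236e-06
  1.38622554e+00 -2.10093819e-01]
```

View pics/c1.png

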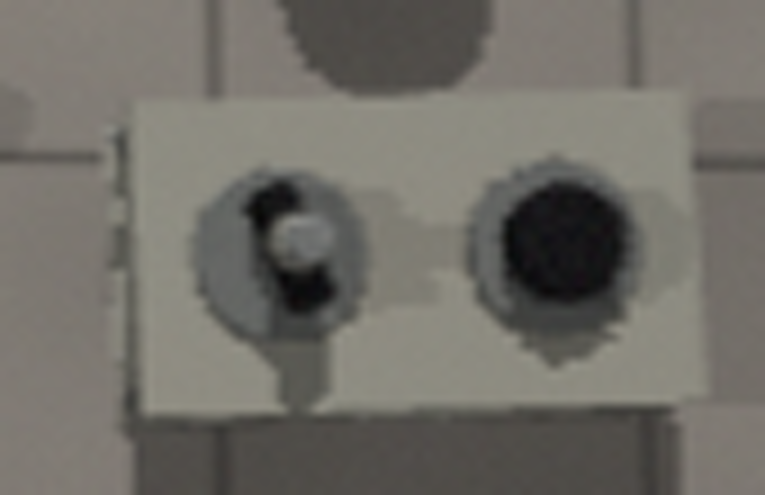

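The crop confirms the choice: the left piece has a wing grip and a clear vial on a steel flange, with the wing at about 21° in world. The right one is the round-knob blank. Now a closer wrist view of port and spray.

```bash
python3 - <<'E'
from h import *
import json
movep([.535,.067,.285],down(np.radians(85))); command_gripper(0.0)
c=camera_model("wrist"); im=grab_frame("wrist")
json.dump({k:np.array(v).tolist() for k,v in c.items()},open("cw1.json","w"))
cv2.imwrite("w1.png",im[:,:,::-1]);cv2.imwrite("pics/w1.png",cv2.resize(im[:,:,::-1],(800,600),interpolation=cv2.INTER_CUBIC))
print(get_time(),get_joints(),get_position(),get_grip_width())
print(proj(c,[[.5546,.1331,.145],[.531,.002,.165]])*1.5625)
E
```

```text
3.5833 [-9.96006023e-02  3.70281765e-02  1.63716534e+00 -1.89192760e-05
  1.46735167e+00 -1.58320515e+00] [0.53500316 0.06702802 0.28501301] -0.00021866881145920087
[[528.17940948 298.85650354]
 [286.10503948 289.81368982]]
```

View pics/w1.png

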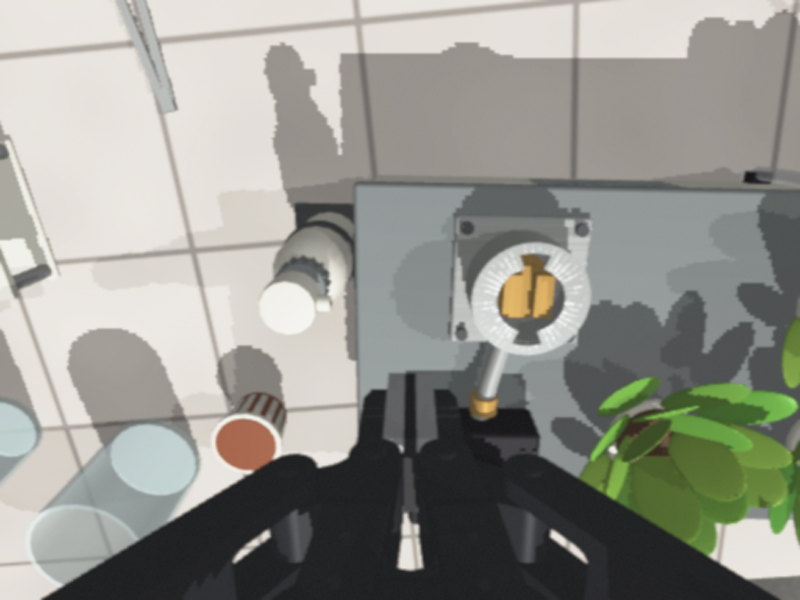

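Wrist view: spray-head top at (288,307), port rim centred near (530,298), notches at about (533,258) and (527,342). The fingers are shut and clear of both. I refine centre and angle in the rectified rim plane, then press the spray.

```bash
cat > fit.py <<'E'
from h import *
import json
from scipy.optimize import minimize
def portfit(img,c,x0,yaw0):
    g=cv2.cvtColor(img,cv2.COLOR_BGR2GRAY).astype(np.float32)
    th=np.radians(np.arange(0,360,1.))
    def ring(x,y,r,z=.145):
        p=proj(c,np.column_stack([x+r*np.cos(th),y+r*np.sin(th),0*th+z])).astype(np.float32)
        return cv2.remap(g,p[:,0].reshape(-1,1),p[:,1].reshape(-1,1),cv2.INTER_LINEAR).ravel()
    cost=lambda q:-(ring(q[0],q[1],.0325).mean()-ring(q[0],q[1],.0355).mean()) 
    s=max(((-cost((x0[0]+a,x0[1]+b)),x0[0]+a,x0[1]+b) for a in np.arange(-.006,.0061,.0005) for b in np.arange(-.006,.0061,.0005)))
    P=s[1:]
    prof=np.mean([ring(P[0],P[1],r) for r in (.0205,.0215,.0225,.0235)],axis=0)
    d=prof.max()-prof; 
    dd=np.minimum(prof,np.median(prof))-np.median(prof); dd[dd>-35]=0
    yaw=.5*np.angle(np.sum(-dd*np.exp(2j*th)))
    return P,np.degrees(yaw),np.where(dd<0)[0]
E
python3 - <<'E'
from fit import *
c={k:np.array(v) for k,v in json.load(open("cw1.json")).items()}
im=cv2.imread("w1.png")
f=lambda U,V,z:w(c,(U+.5)/1.5625-.5,(V+.5)/1.5625-.5,z)
P0=f(530.5,298.5,.145);S=f(288,307.5,.165);print(P0,S)
print(portfit(im,c,P0,0))
n1=f(534,257,.145);n2=f(526,341,.145);print(n1,n2,np.degrees(np.arctan2(*(n1-n2)[1::-1])))
d=(P0-S)[:2];print(np.linalg.norm(d),np.degrees(np.arctan2(d[1],d[0]))-90)
print("deck edge",np.degrees(np.arctan2(*(f(792,190,.105)-f(358,183,.105))[1::-1]))-90, np.degrees(np.arctan2(*(f(357,420,.105)-f(357,185,.105))[1::-1])))
E
```

```text
[0.55431428 0.13426364 0.145     ] [0.54073698 0.00123911 0.165     ]
((np.float64(0.5553142761635825), np.float64(0.1342636390016373)), np.float64(-6.402810690371987), array([  0,   1,   2,   3,   4,   5,   6,   7,   8,   9,  10,  11, 155,
       156, 157, 158, 159, 160, 161, 162, 163, 164, 165, 166, 167, 168,
       169, 170, 171, 172, 173, 174, 175, 176, 177, 178, 179, 180, 181,
       182, 183, 184, 185, 186, 187, 188, 189, 190, 191, 192, 337, 338,
       339, 340, 341, 342, 343, 344, 345, 346, 347, 348, 349, 350, 351,
       352, 353, 354, 355, 356, 357, 358, 359]))
[0.52999806 0.1364572  0.145     ] [0.58062425 0.1313502  0.145     ] 174.2396808921764
0.13371562004383455 -5.827775464231465
deck edge -5.907388540566245 -6.929692434577435
```

Everything agrees (spacing 133.7 against 135 mm, axis about -6°). Port is at (0.555, 0.134), spray at (0.541, 0.000). Pressing the spray now, then moving up over the coupler for a look.

```bash
python3 - <<'E'
from h import *
import json
R=down(np.radians(85))
movep([.541,.0005,.195],R)
print(line_to([.541,.0005,.176],.06), get_contact_force())
print(line_to([.541,.0005,.160],.015,until_force=14), get_position(),get_contact_force(),get_time())
hold(.3);print(get_position(),get_contact_force())
line_to([.541,.0005,.215],.1)
print(get_contact_force(),get_time())
command_gripper(.05)
movep([.500,-.288,.225],down(np.radians(111)))
c=camera_model("wrist"); im=grab_frame("wrist")
json.dump({k:np.array(v).tolist() for k,v in c.items()},open("cw2.json","w"))
cv2.imwrite("w2.png",im[:,:,::-1]);cv2.imwrite("pics/w2.png",cv2.resize(im[:,:,::-1],(800,600),interpolation=cv2.INTER_CUBIC))
print(get_time(),get_joints(),get_position(),get_grip_width())
print(proj(c,[[.5,-.288,.062],[.5,-.288,.116]])*1.5625)
E
```

```text
False [ 0.055104   -0.68662944  0.44216897]
True [5.41289531e-01 4.32323870e-04 1.65499000e-01] [-2.96835992  0.09081949  8.01782923] 5.3667
[5.41264159e-01 4.58256911e-04 1.65576565e-01] [-2.69328751  0.66164028  8.07511243]
[ 0.6683162   0.98394571 -0.25108908] 6.325
8.0333 [-7.30164800e-01  1.73938633e-01  1.60826062e+00  4.13390660e-04
  1.35971594e+00 -2.66852076e+00] [ 0.50039413 -0.28687299  0.22492059] 0.04986802747262625
[[409.10793671 264.11014663]
 [408.98187897 292.84985513]]
```

View pics/w2.png

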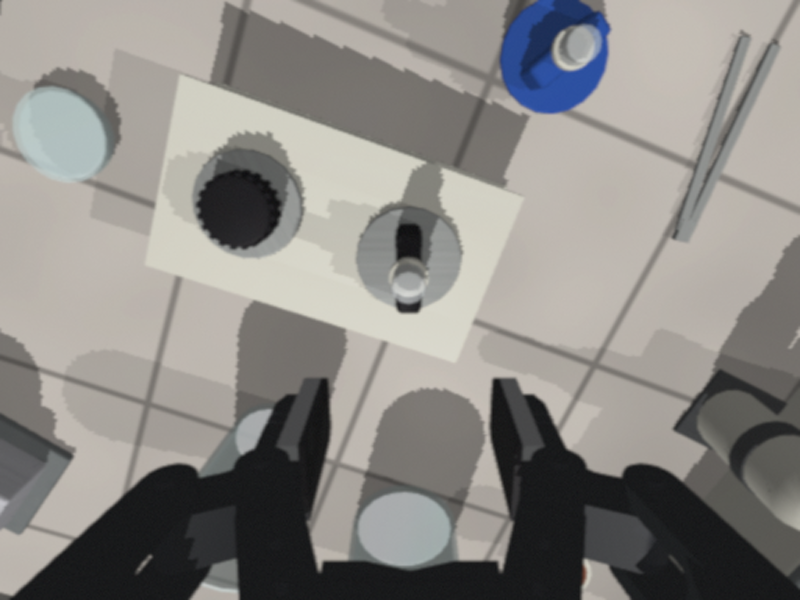

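Wrist view: coupler flange at (409,257), vial top (408,284), wing parallel to the image vertical and so to the jaws' normal. The blank is at (240,210) and the blue decoy at (555,55). The press stopped at 8.07 N and about 0.5 mm short of bottom, so I will repeat it deeper before touching the coupler.

```bash
python3 - <<'E'
from h import *
import json
c={k:np.array(v) for k,v in json.load(open("cw2.json")).items()}
f=lambda U,V,z:w(c,(U+.5)/1.5625-.5,(V+.5)/1.5625-.5,z)
print("flange",f(409,257,.062),"vial",f(408,283,.116))
a=f(409,226,.094);b=f(408,312,.094);print("wing",a,b,(a+b)/2,np.linalg.norm(a-b),np.degrees(np.arctan2(*(a-b)[1::-1])))
command_gripper(0.0)
R=down(np.radians(85))
movep([.541,.0005,.195],R);hold(.2)
line_to([.541,.0005,.176],.06);F0=get_contact_force();hold(.2);print(F0,get_contact_force())
r=line_to([.541,.0005,.1615],.02,until_force=22)
for i in range(4): print(r,get_position(),get_contact_force());hold(.15)
line_to([.541,.0005,.215],.1)
print(get_contact_force(),get_time())
E
```

```text
flange [ 0.49578421 -0.28986814  0.062     ] vial [ 0.49522498 -0.29050894  0.116     ]
wing [ 0.47222372 -0.29883573  0.094     ] [ 0.51759913 -0.28203588  0.094     ] [ 0.49491142 -0.2904358   0.094     ] 0.048385566742584665 -159.683367334361
[ 1.32419435 -0.71600764  0.2373092 ] [-0.55353209 -0.22748796 -0.32100137]
True [5.41359194e-01 4.35682144e-04 1.65497983e-01] [-2.27099678 -0.51540664  8.05204462]
True [5.41355372e-01 4.70928189e-04 1.65546380e-01] [-3.61856949  0.29560559  7.8636013 ]
True [5.41362234e-01 4.38373638e-04 1.65602160e-01] [-2.62845424  0.01676048  8.12093104]
True [5.41363116e-01 4.57657630e-04 1.65602065e-01] [-3.62038821  0.29885401  6.91640676]
[-0.34433755 -0.041132    0.24860585] 12.4417
```

Both presses stopped at the same height (0.1655), even with the trigger raised to 22 N, so that is the hard bottom and the head was right down. Now the grasp.

```bash
python3 - <<'E'
from h import *
import json
R=down(np.radians(110.3))
command_gripper(.045)
movep([.4953,-.2903,.15],R);hold(.15)
print(line_to([.4953,-.2903,.0725],.08,until_force=8),get_position(),get_contact_force())
command_gripper(0.0,80)
print("width",get_grip_width(),get_position(),get_contact_force())
line_to([.4953,-.2903,.15],.1); hold(.2)
print("width",get_grip_width(),get_contact_force(),get_ft_torque(),get_time())
c=camera_model("wrist"); im=grab_frame("wrist")
json.dump({k:np.array(v).tolist() for k,v in c.items()},open("cw3.json","w"))
cv2.imwrite("w3.png",im[:,:,::-1]);cv2.imwrite("pics/w3.png",cv2.resize(im[:,:,::-1],(800,600),interpolation=cv2.INTER_CUBIC))
E
```

```text
False [ 0.49575565 -0.29070225  0.07322468] [-0.27156235  0.94765242 -0.12336593]
width 0.017236421517446993 [ 0.4956487  -0.29053777  0.07332934] [-1.18980822  1.03775373  5.27117768]
width 0.017286801980788195 [ 0.64443168 -0.26028364 -2.18895669] [-0.02496502 -0.01787803 -0.00529837] 16.8833
```

View pics/w3.png

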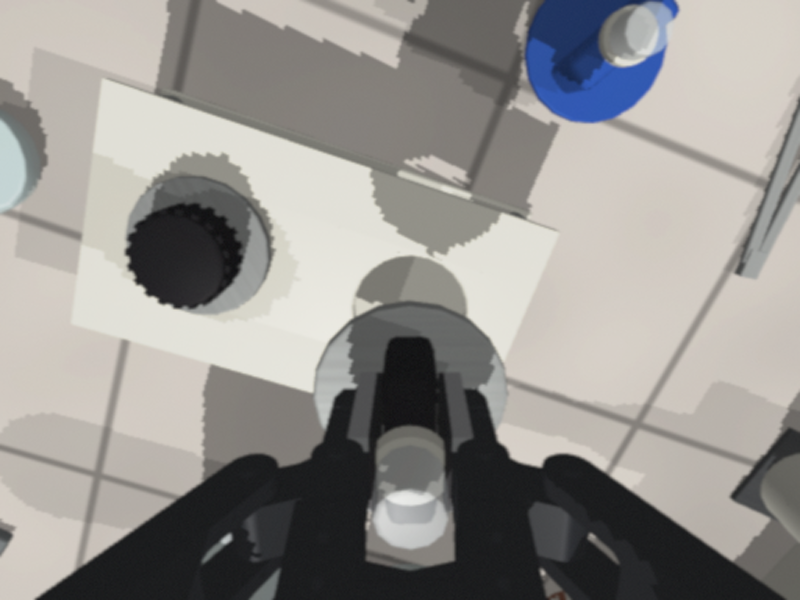

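The coupler is lifted clear (flange at (410,375), wing and vial between the fingers; blank untouched at (190,240)). The width of 17.2 mm is neither 14 (wing) nor 21 (vial), so I check the pad contact close up.

```bash
python3 - <<'E'
import cv2
a=cv2.imread("w3.png")[190:345,195:330]
cv2.imwrite("pics/c3.png",cv2.resize(a,None,fx=3.8,fy=3.8,interpolation=cv2.INTER_CUBIC))
E
```

```text
(no output)
```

View pics/c3.png

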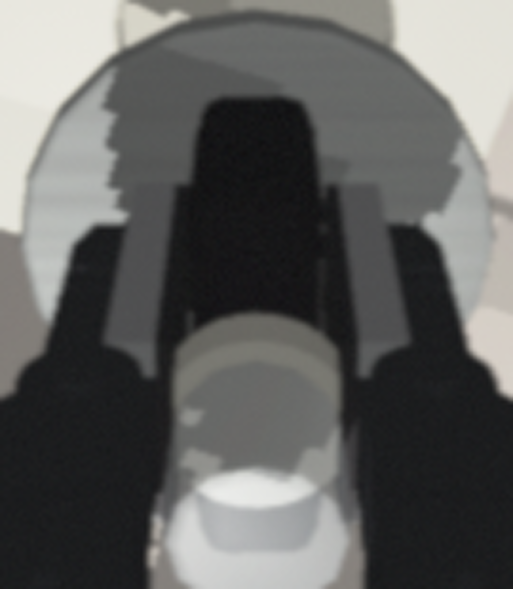

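The pads' upper edge is catching the vial's base (gaps show beside the wing), so the grasp is about 3 mm high. I will put it back, go lower and regrip on the wing.

```bash
python3 - <<'E'
from h import *
line_to([.4953,-.2903,.0725],.08);hold(.2)
print(get_position(),get_contact_force())
command_gripper(.032)
line_to([.4953,-.2903,.0702],.03,until_force=10);hold(.3);print(get_position(),get_contact_force())
command_gripper(0.0,80)
print("width",get_grip_width(),get_position(),get_contact_force())
line_to([.4953,-.2903,.0715],.05);hold(.1)
line_to([.4953,-.2903,.15],.1); hold(.2)
print("width",get_grip_width(),get_position(),get_contact_force(),get_time())
im=grab_frame("wrist");cv2.imwrite("w4.png",im[:,:,::-1])
cv2.imwrite("pics/c4.png",cv2.resize(im[190:345,195:330,::-1],None,fx=3.8,fy=3.8,interpolation=cv2.INTER_CUBIC))
E
```

```text
[ 0.49539918 -0.29032011  0.07336849] [-3.41389778  2.81709666  5.40033089]
[ 0.49533946 -0.29034907  0.07023662] [ 0.80081056 -0.63315843 -0.08140895]
width 0.017134411409781326 [ 0.49537448 -0.29040242  0.07044945] [-0.62490029  0.659237    1.44052475]
width 0.017135381927865945 [ 0.49491802 -0.28994638  0.14914463] [ 0.12537902 -0.24682439 -2.09801849] 20.8833
```

View pics/c4.png

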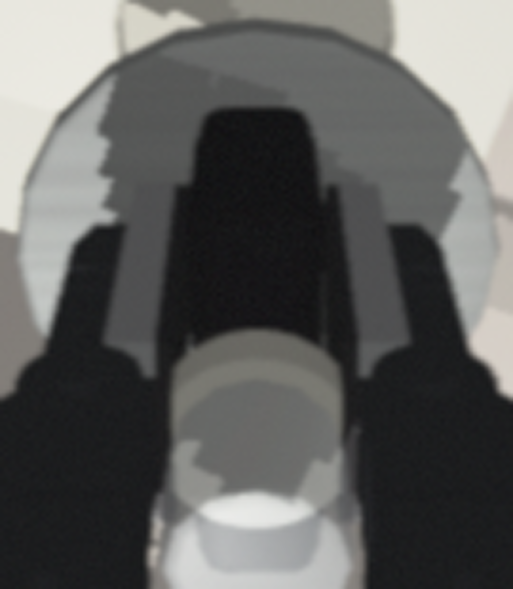

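At 3 mm lower the width is the same (17.1 mm), so the pads lie flat on the wing's parallel sides and the reading simply has an offset. The grip is firm and the coupler is upright. Carrying it to the port now and descending with force checks.

```bash
python3 - <<'E'
from h import *
np.set_printoptions(precision=4,suppress=True)
line_to([.4953,-.2903,.25],.2)
R=down(np.radians(84)); x,y=.555,.134; H=.1594
movep([x,y,.24],R)
line_to([x,y,H+.021],.1);hold(.3)
F0=get_contact_force();print(get_position(),F0,get_ft_torque(),get_grip_width())
for d in (.016,.013,.010,.007):
    r=line_to([x,y,H+d],.03,until_force=9);hold(.1)
    print(d,r,get_position()-[x,y,H],get_contact_force()-F0,get_ft_torque())
    if r: break
print(get_time(),get_joints()[5])
E
```

```text
[0.5553 0.134  0.181 ] [ 0.2312  0.2628 -2.1198] [ 0.0027 -0.0111  0.048 ] 0.0172013648360998
0.016 False [-0.0001 -0.      0.0159] [-0.1565 -1.2563  0.5685] [-0.0262  0.0248  0.012 ]
0.013 False [-0.     0.     0.013] [ 0.1074 -0.6313  0.375 ] [0.0356 0.012  0.0773]
0.01 False [0.0001 0.0001 0.0101] [-0.7868  0.2615  0.9346] [ 0.1766  0.0527 -0.0088]
0.007 False [0.0001 0.0001 0.0071] [-0.2924  1.5129  2.7914] [ 0.2888  0.0204 -0.0221]
25.675 -1.440789641406911
```

The seat was met at the right height with about 3 N, so the fit is aligned. Pushing home.

```bash
python3 - <<'E'
from h import *
np.set_printoptions(precision=4,suppress=True)
x,y=.555,.134; H=.1594
for d in (.004,.002,.0005,-.001,-.002,-.003):
    r=line_to([x,y,H+d],.03,until_force=14);hold(.1)
    F=get_contact_force()
    print(d,r,get_position()-[x,y,H],F-[0.2,.2,-2.1],get_ft_torque(),get_grip_width())
    if r or F[2]>12: break
print(get_time())
E
```

```text
0.004 False [0.0001 0.0001 0.004 ] [-1.753   1.6571  4.8778] [0.3461 0.0865 0.0278] 0.017562715141812624
0.002 False [0.0001 0.0001 0.0021] [-1.6961  2.5516  3.8508] [ 0.3895  0.1172 -0.0286] 0.017305992394133846
0.0005 False [0.0001 0.0001 0.0006] [-1.4577  2.6828  5.7149] [0.3896 0.1969 0.0129] 0.017057277384245655
-0.001 False [0.0002 0.0001 0.0001] [-4.0947  1.8302 11.7001] [ 0.3051  0.558  -0.036 ] 0.01741671253286018
-0.002 False [0.0002 0.0001 0.    ] [-7.1256  1.968  16.9389] [0.2627 1.0206 0.0383] 0.01710022556449185
27.425
```

Home: the flange bears on the rim at the computed height, with a stiff force rise. Now the clockwise turn in steps, watching moment and forces.

```bash
python3 - <<'E'
from h import *
np.set_printoptions(precision=3,suppress=True)
P=np.array([.555,.134,.1594-.0013])
for t in (0,.15,.3,.5,.7,.9,1.1,1.3,1.45):
    line_to(P,.05,ori=down(np.radians(84)-t));hold(.05)
    F=get_contact_force();T=get_ft_torque();O=get_orientation()
    a=np.radians(84)-np.arctan2(O[1,1],O[0,1])
    print(t,round(a,3),(get_position()-P)*1e3,F,T,round(get_grip_width()*1e3,2),round(get_time(),2))
    if np.linalg.norm(F)>35: break
E
```

```text
0 -0.0 [0.195 0.118 1.372] [-5.228  2.137  9.699] [ 0.264  0.679 -0.004] 17.25 27.73
0.15 0.15 [0.253 0.702 1.409] [-5.667  4.388 10.108] [ 0.62   0.647 -0.025] 17.58 28.07
0.3 0.3 [0.277 0.653 1.404] [-3.297  3.73  11.116] [0.554 0.635 0.08 ] 17.17 28.43
0.5 0.5 [0.346 0.635 1.432] [-4.108  4.177 10.657] [0.641 0.599 0.073] 17.91 28.82
0.7 0.699 [0.347 0.683 1.431] [-4.238  4.47  10.607] [0.596 0.633 0.147] 17.31 29.23
0.9 0.899 [0.345 0.696 1.388] [-3.427  4.013 10.09 ] [0.58  0.583 0.18 ] 17.48 29.62
1.1 1.099 [0.37  0.638 1.367] [-4.029  4.733 10.805] [0.534 0.587 0.203] 17.49 30.02
1.3 1.299 [0.446 0.65  1.369] [-3.49   4.649 10.651] [0.578 0.474 0.153] 17.12 30.43
1.45 1.449 [0.467 0.601 1.366] [-3.799  3.644 10.03 ] [0.554 0.485 0.137] 17.55 30.77
```

```bash
python3 - <<'E'
from h import *
np.set_printoptions(precision=3,suppress=True)
P=np.array([.555,.134,.1594-.0013])
command_gripper(0.0,110)
for t in (1.5,1.55,1.6,1.65,1.7,1.75,1.8,1.85):
    line_to(P,.05,ori=down(np.radians(84)-t));hold(.15)
    Ts=[];
    for i in range(5): Ts.append(get_ft_torque()[2]);hold(.03)
    F=get_contact_force();T=np.mean(Ts);O=get_orientation()
    a=np.radians(84)-np.arctan2(O[1,1],O[0,1])
    print(t,round(a,3),(get_position()-P)*1e3,F,round(T,3),round(get_grip_width()*1e3,2),round(get_time(),2))
    if np.linalg.norm(F)>35 or T>.7: break
im=grab_frame("wrist");cv2.imwrite("w5.png",im[:,:,::-1])
cv2.imwrite("pics/w5.png",cv2.resize(im[:,:,::-1],(800,600),interpolation=cv2.INTER_CUBIC))
E
```

```text
1.5 1.499 [0.441 0.54  1.377] [-3.544  4.455 11.097] 0.15 16.2 31.56
1.55 1.549 [0.478 0.523 1.393] [-3.305  4.87  10.381] 0.155 16.6 32.12
1.6 1.599 [0.482 0.54  1.389] [-3.282  3.289  9.833] 0.144 16.36 32.69
1.65 1.649 [0.494 0.532 1.373] [-3.044  4.085 10.517] 0.144 16.66 33.26
1.7 1.699 [0.506 0.511 1.392] [-3.824  4.199 10.22 ] 0.161 16.13 33.83
1.75 1.749 [0.564 0.47  1.378] [-2.316  3.809  9.849] 0.297 16.55 34.39
1.8 1.798 [0.632 0.443 1.397] [-2.777  4.224  9.24 ] 0.521 16.51 34.96
1.85 1.848 [0.69  0.404 1.398] [-2.858  2.511  9.041] 0.753 16.38 35.52
```

View pics/w5.png

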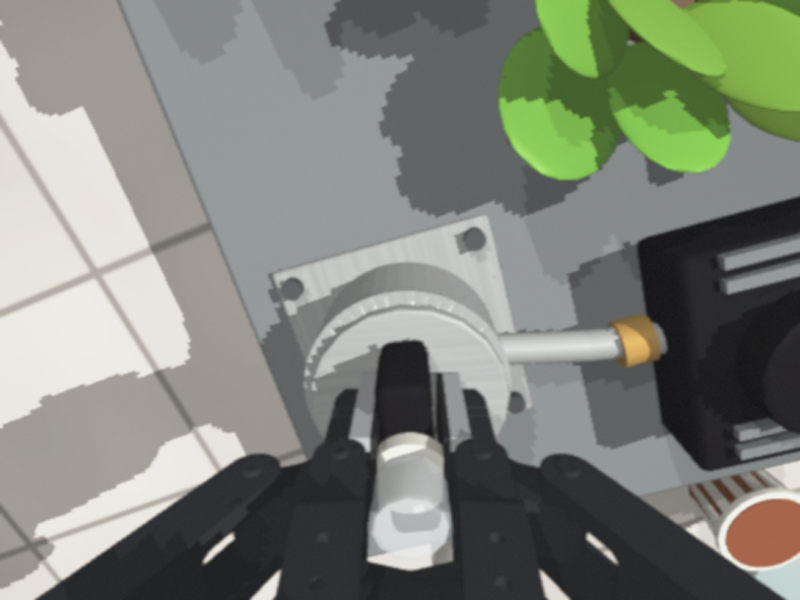

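The picture shows the flange flat on the rim (around (405,390)) and the wing gripped and turned. The moment rose steeply from 0.15 to 0.75 N m after 1.72 rad, so the valve is on its open stop. One steadiness check, then hand in.

```bash
python3 - <<'E'
from h import *
hold(.6);print(get_position(),get_contact_force(),get_ft_torque(),get_grip_width(),get_time())
job_done()
E
```

```text
[0.55567652 0.13439497 0.15948051] [-1.99241776  3.52546174  9.0312813 ] [0.53038596 0.3985127  0.71742841] 0.01627674065157316 36.175
the job is handed in; nothing more can be done
```

The job is handed in at 36 s of the 64 s allowed, with the arm still gripping the coupler in the port, pushed in and turned fully open.

- **Spray:** I pressed the pump head twice and let it come up each time. The first reading, about 8.1 N, left me unsure it had reached the bottom. The second press stopped at the same height with a higher force limit, so it was right down.
- **Coupler:** I took the wing-grip coupler from the stand. I set it down once and regripped it 3 mm lower because the fingers seemed to be catching the vial.
- **Port:** It met the seat about 7–10 mm above home with about 3 N, and the flange came to rest at the height worked out beforehand.
- **Valve:** I turned it clockwise 1.85 rad as measured at the gripper. The stop came at about 1.72 rad, where the moment climbed from 0.15 to 0.75 N m.

**Last check:** after a 0.6 s hold the coupler was steady, with a push of about 9 N (11 N counting the coupler's weight) and a moment of 0.72 N m against the stop.

**What disagreed:** the gripper reads 16–17 mm on the wing, which should be 14 mm thick. The reading was the same at both grip heights, so I took it as an offset. Side forces of a few newtons remain on the port, from a misalignment of about 0.5 mm. I did not look at the stand and bench again after leaving with the coupler. The blank was still in its hole in the picture taken after the first lift.

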